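Lock the half tray, then thread the wooden turner out of the storage stack

ROBOT

A 6-joint arm with a two-finger parallel gripper is mounted at the origin on the work surface. World frame = base frame: x ahead of the robot, y to its left, z up, the work surface at z = 0. Lengths are in m, angles in rad, forces in N, time in s.
With the tool pointing down it reaches from about 0.275 to 0.875 m from the base axis. Payload 12.5 kg.
Tool frame: the origin (TCP) lies at the very end of the fingers, on their centre line; the grasp point (between the pads) lies 19 mm behind it; z points along the fingers, y is the line along which they close (so a half turn about z gives the same grasp; the last joint's range is limited). The gripper opens to 85 mm and grips with 20 to 120 N. Pads are 22 mm wide; open, the fingers measure 114 mm over their backs; the gripper's body (76 mm by 85 mm) begins 54 mm behind the grasp point. The pads swing forward as they close: fully open they stand 13 mm farther back than shut.
Start: joints at [1.062, 0.351, 1.652, -0, 1.139, -0.085], TCP at [0.226, 0.501, 0.231] pointing down, gripper open.
Joint ranges: [-2.75, 2.75], [-0.79, 2.1], [0.01, 2.65], [-1.57, 4.71], [0.07, 3.14], [-2.87, 2.87]. Speed limits (rad/s): [2.22, 2.22, 2.79, 3.14, 3.14, 3.14].

INTERFACE

Orientations are given as a 3x3 rotation matrix whose columns are the frame's x, y, z axes.
In Python, from bench import manip gives the robot as it stands. Calls block until the motion is done:
- manip.move_ptp(position, orientation): joint-space move of the TCP to a pose.
- manip.move_l(position, attitude=None, max_speed=0.15): straight line of the TCP; attitude=None keeps the orientation; max_speed is the mean speed in m/s.
- manip.move_j(angles): joint-space move.
- manip.set_gripper(opening, effort=None): opening from 0.0 (shut) to 1.0 (fully open); effort is the grip in N (None keeps the last); returns when the fingers have stopped.
- manip.dwell(seconds).
- manip.inverse_kinematics(position, orientation): joint angles nearest the present ones, or None.
- manip.grab_frame(name): name is "side" or "top" or "wrist"; returns (picture, depth): 480x640x3 uint8, red, green, blue; 480x640 float32, m along the optical axis (not along the pixel's ray), 0 where there is no reading.
- manip.get_calibration(name): a dict with "camera_matrix" (3x3 intrinsics, pixels), "R" (3x3) and "t" (3): a world point X has camera coordinates R X + t. Camera axes: x right, y down, z forward; pixel columns grow to the right and rows downward; lengths in m; the calibration is good to about 2 mm. A picture is of the moment at which its call begins: read the wrist's pose just before it. get_calibration takes no time and is no camera call; for the wrist camera it gives the pose at the moment of the call.
A pose or a line that the arm cannot do raises manip.Unreachable and nothing moves.
- manip.sign_off(): hands the job in; it is judged then, once.
Trained networks look in the newest picture that a camera, given by its name, has taken for a name from the list of things; names that differ only in an ending like _2 or _b are one class to them, and where a whole thing is asked for, a point or a joint stands for the part that bears it (a point fixed in the world has none). Each returns a list of dicts, best first, with "confidence" (0 to 1); they miss things now and then, are a little off and sometimes report something else, mostly with a low value. They report only what shows in the picture. A call takes as long as a camera call.
- manip.look_for(camera, name): "at" ([x, y, z] in m, in world coordinates, good to about 4 mm: the middle of the surface that is visible of it).
Readings, each from a call of its own:
- manip.current_time(): time.
- manip.current_qpos(): joint angles.
- manip.current_joint_vel(): joint speeds.
- manip.current_joint_torque(): joint torques, N m.
- manip.current_ee_pos(): TCP position.
- manip.current_tcp_rot(): TCP orientation.
- manip.current_force(): force on the tool from outside, world axes, zero at the start.
- manip.current_ft_torque(): the same for the moment, N m.
- manip.current_grip_width(): opening from 0.0 (shut) to 1.0 (fully open).
- manip.current_grip_force(): force on a finger pad.
Only numpy, scipy, OpenCV 4.12 (cv2) and the standard library are available. Lean on these libraries where they do the work, as an engineer would, in place of code of your own. Each camera call takes 0.05 s, during which the arm holds its last target. There are 200 camera calls.

TASK

A wooden turner lies in the mint middle tier of the storage stack with its head under the yellow half tray that carries the blue glass jar. First swing the lilac keeper bar down until it snaps fully home in its catch, so that the half tray cannot slide; then take the turner by its handle, tilt it handle-end up and draw it out diagonally through the open half of the tier, without forcing it against the tiers. Finish holding it still in the gripper, the whole turner in the air well above the half tray's rim; leave the keeper shut, the jar upright on the half tray and everything else where it stands.

Things in the scene. Friction and masses are not known exactly. Their poses are not given: they have to be found in the camera images.
- stack: Fixed stack of three pastel plastic storage tiers, 200 mm (its x) by 310 mm (its y) in plan, pink box below, mint open tier on it, yellow half tray on top. Origin: centre of the underside, on the counter; z up; its long axis is y, +y towards the open half; -x is the side nearer the robot; yaw within 13 degrees. Sizes in mm in this frame below.
- tier_floor (a point): Centre of the mint middle tier's floor, (0, 0, 70) in the stack's frame. Inside x -95 to 95, y -150 to 150 mm, walls 5 mm thick up to the rim at z 140 mm.
- opening (a point): Centre of the mint tier's open half at rim height: (0, 90, 140) mm in the stack's frame. With the keeper shut the free opening is x -95 to 95, y 28 (thumb pad) to 150 mm; the bar itself fills y 0 to 12 mm, its underside at z 156 mm.
- tray_edge (a point): Middle of the lower edge of the yellow half tray on the open side: (0, -2, 150) mm in the stack's frame when home. The half tray covers the mint tier from here to y -155 mm; underside z 150, floor z 154, rim z 180 mm.
- catch_block (a point): Lilac catch block with a spring ball, on the rim nearer the robot: (-95, 15, 140) mm in the stack's frame; it fills x -104 to -84, y -2 to 33 mm, up to z 178 mm. The hinge post on the other rim fills x 86 to 100, y 0 to 33 mm, up to z 171 mm.
- keeper (a joint): Angle of the keeper bar (rad): 0 = shut, lying level across the mouth, fully home; it grows as the bar's free end swings up, to 1.2. It starts part open (0.45 to 0.95), stays where it is left (hinge friction 0.07 N m) and must be pushed past a spring ball in the catch block: it meets the ball at about 0.10 rad, which takes about 4 N on the thumb pad, then snaps to the hard stop at 0.
- keeper_hinge (a point): Axis of the keeper bar's hinge, on the far rim at (93, 6, 161) mm in the stack's frame; the axis runs along the stack's y. Lilac bar 188 mm long from here, 12 mm wide, 10 mm high; shut, it points to the stack's -x.
- keeper_pad (a point): Centre of the top of the bar's thumb pad (lilac, 28 by 28 mm, two white lines): 118 mm along the bar from the hinge axis, 8 mm to the stack's +y of the bar's centre line and 7 mm above it; moves with the bar. Its axes are the bar's: -x along the bar to the free end, z out of the pad's top.
- half_tray (a joint): Slide of the yellow half tray on its runners (m): 0 = home at the stack's -y end, grows towards the open half (2 N of friction). With the keeper shut it can move 2 mm at most.
- turner: Loose wooden turner (flat spatula), 280 mm long, about 90 g, lying flat on the middle tier's floor. Origin: mid-length, on its underside; y along it, +y to the handle end; z up out of its flat side. Handle 22 mm wide, 16 mm thick, from y -45 to 140 mm; head 60 mm wide, 8 mm thick, from y -140 to -60 mm then a neck 38 mm wide. Centre of mass near the origin.
- handle_end (a point): Middle of the turner's handle end face: (0, 140, 8) mm in the turner's frame. At the start the handle lies in the open half.
- head_end (a point): Middle of the turner's head edge: (0, -140, 4) mm in the turner's frame. At the start the head lies under the half tray, its edge within about 20 mm of the end wall.
- jar: Blue glass jar with its lid on, 68 mm across, 96 mm high, 0.42 kg, loose on the half tray's floor (z 154 mm). Origin: centre of its underside; z up. Bystander.
- bell: Chrome desk bell with a press button, 84 mm across, 57 mm high, loose on the counter. Origin: centre of its underside. Bystander.
- crayon_tray: White crayon tray, 55 by 125 by 16 mm, loose on the counter to the left of the stack. Origin: centre of its underside. Bystander.
- crayon0: Orange crayon lying in the crayon tray, 90 mm long, 10 mm thick. Origin: mid-length, on its underside. Bystander.
- crayon1: The other orange crayon in the crayon tray, same size. Bystander.
- mug: White mug, 80 mm across, 92 mm high, loose on the counter. Origin: centre of its underside. Bystander.
- bowl: Blue ceramic bowl, 116 mm across, 50 mm high, loose on the counter. Origin: centre of its underside. Bystander.
- sauce: Dark sauce bottle with a red cap, 56 mm across, 170 mm high, loose on the counter. Origin: centre of its underside. Bystander.

How it is judged:
By the outcome, as a careful person would: the job done as asked, in the order asked, and still so for the second after the job is handed in, while the arm keeps its last pose, push and grip.
It also fails if it takes over 51 s, if anything falls off the work surface, if the arm or the gripper's body presses on something with over 40 N, if the wrist force passes 120 N, or if a joint passes its speed limit or range.

## Working session

There is one attempt and no reset: what is moved stays moved. The work goes in short steps, each a Python script; the robot and the scene stay as the last script left them, time stands still between calls to the robot, and variables do not carry over. Pictures are saved under pics/ and viewed, at most 10 in all, crops included, and the job is handed in when it is done.

```bash
mkdir -p pics; ls; python3 - <<'E'
from bench import manip
import cv2,numpy as np
for c in ["top","side"]:
    p,d=manip.grab_frame(c); cv2.imwrite(f"pics/{c}0.png",p[:,:,::-1]); np.save(f"pics/{c}0.npy",d)
    k=manip.get_calibration(c); print(c,k["camera_matrix"].round(1).tolist(),k["R"].round(3).tolist(),k["t"].round(3).tolist())
    for n in ["tier_floor","opening","tray_edge","catch_block","keeper_hinge","keeper_pad","keeper","turner","handle_end","jar","half_tray","stack"]:
        r=manip.look_for(c,n)
        print(n,[(np.round(q["at"],3).tolist(),round(q["confidence"],2)) for q in r[:2]])
print(manip.current_time())
E
```

```text
pics
top [[607.1, 0.0, 328.8], [0.0, 607.1, 244.7], [0.0, 0.0, 1.0]] [[-0.027, -0.999, -0.018], [-0.991, 0.029, -0.128], [0.128, 0.014, -0.992]] [0.011, 0.539, 1.458]
tier_floor [([0.546, -0.053, 0.152], 0.76)]
opening [([0.545, -0.047, 0.154], 0.75)]
tray_edge [([0.542, -0.121, 0.156], 0.84)]
catch_block [([0.544, -0.048, 0.153], 0.81), ([0.666, -0.418, 0.113], 0.32)]
keeper_hinge [([0.551, -0.041, 0.221], 0.68)]
keeper_pad [([0.556, -0.042, 0.221], 0.82)]
keeper [([0.557, -0.044, 0.224], 0.71)]
turner [([0.565, 0.028, 0.084], 0.96)]
handle_end [([0.563, 0.028, 0.09], 0.69)]
jar [([0.588, -0.147, 0.235], 0.62)]
half_tray [([0.544, -0.12, 0.152], 0.62)]
stack [([0.549, -0.048, 0.154], 0.76)]
side [[511.2, 0.0, 321.5], [0.0, 511.2, 237.9], [0.0, 0.0, 1.0]] [[-0.986, -0.169, -0.003], [-0.113, 0.675, -0.729], [0.125, -0.718, -0.684]] [0.533, 0.176, 1.085]
tier_floor [([0.548, -0.026, 0.101], 0.84)]
opening []
tray_edge [([0.538, -0.125, 0.154], 0.81)]
catch_block [([0.545, -0.025, 0.096], 0.77)]
keeper_hinge [([0.551, -0.039, 0.219], 0.73)]
keeper_pad [([0.556, -0.041, 0.219], 0.78), ([0.548, -0.025, 0.097], 0.47)]
keeper [([0.554, -0.042, 0.218], 0.63)]
turner [([0.568, -0.058, 0.081], 0.9)]
handle_end [([0.566, -0.052, 0.085], 0.57), ([0.546, -0.024, 0.096], 0.43)]
jar [([0.596, -0.129, 0.211], 0.78), ([0.555, -0.038, 0.218], 0.26)]
half_tray [([0.535, -0.121, 0.155], 0.6), ([0.519, 0.365, 0.002], 0.6)]
stack [([0.546, -0.025, 0.098], 0.96), ([0.565, -0.057, 0.082], 0.35)]
1.3
```

View pics/top0.png

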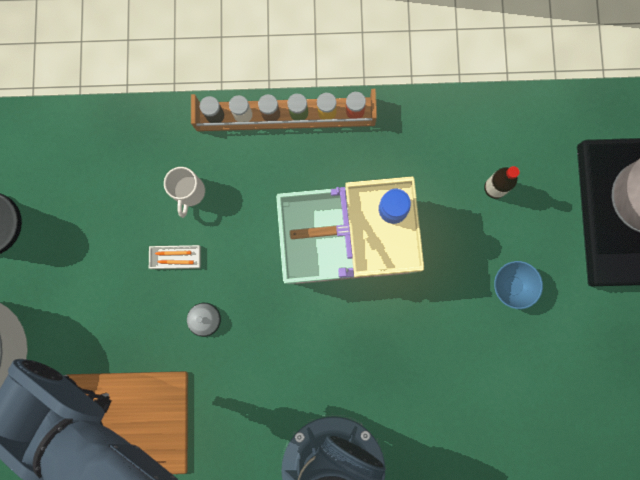

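View pics/side0.png

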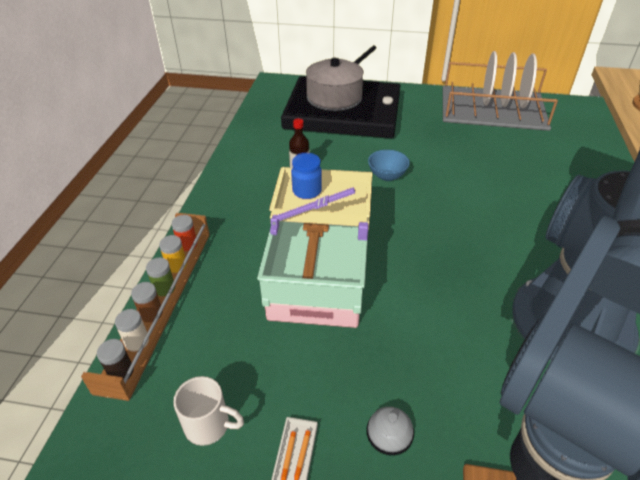

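The top view shows the mint open half (280–345, 190–282), yellow tray (346–422, 178–275), the lilac bar at column ~348, catch block (346,272), hinge post (337,192) and turner handle (292,233)→(340,230). The side view shows the bar raised, from the hinge (275,225) to the free end (355,190).

```bash
cat > h.py <<'E'
import numpy as np,cv2
from bench import manip
def cloud(d,k):
    K=k["camera_matrix"];v,u=np.mgrid[:480,:640]
    c=np.stack([(u-K[0,2])/K[0,0]*d,(v-K[1,2])/K[1,1]*d,d],-1)
    return (c-k["t"])@k["R"]      # R^T (c-t)
E
python3 - <<'E'
from h import *
for c in ["top","side"]:
    d=np.load(f"pics/{c}0.npy");p=cv2.imread(f"pics/{c}0.png");X=cloud(d,manip.get_calibration(c))
    h=cv2.cvtColor(p,cv2.COLOR_BGR2HSV);H,S,V=[h[...,i].astype(int) for i in range(3)]
    roi=(d>0)&(abs(X[...,0]-.55)<.16)&(abs(X[...,1]+.05)<.22)&(X[...,2]>.03)
    lil=roi&(H>120)&(H<150)&(S>60)
    brn=roi&(H<16)&(S>90)&(X[...,2]<.11)
    rim=roi&(X[...,2]>.13)&(X[...,2]<.19)&~lil
    print(c,"rim rect",cv2.minAreaRect(X[rim][:,:2].astype(np.float32)*1000))
    yel=rim&(H>15)&(H<35)&(X[...,2]>.172); mint=rim&(H>55)&(H<95)&(X[...,2]<.15)&(X[...,2]>.133)
    for n,m in(("yel",yel),("mint",mint)):
        print(n,m.sum(),cv2.minAreaRect(X[m][:,:2].astype(np.float32)*1000),np.median(X[m][:,2]) )
    B=X[brn]; print("brown",len(B),cv2.minAreaRect(B[:,:2].astype(np.float32)*1000),np.percentile(B[:,2],[10,50,90]))
    B=B[B[:,2]<.1];print(cv2.fitLine((B[:,:2]*1000).astype(np.float32),cv2.DIST_HUBER,0,.01,.01).ravel(),B[:,1].max(),B[:,1].min())
    L=X[lil]; 
    print("lilac",len(L)); 
    Ls=L[np.argsort(L[:,0])]; print((Ls[::max(1,len(Ls)//25)]*1000).round().tolist())
E
```

```text
top rim rect ((555.5798950195312, -48.88874816894531), (212.64390563964844, 314.64166259765625), 3.461230754852295)
yel 980 ((560.0812377929688, -129.24224853515625), (211.64443969726562, 153.57826232910156), 3.5898587703704834) 0.18063370847670443
mint 789 ((549.60986328125, 40.41749954223633), (208.66033935546875, 135.73568725585938), 3.414423942565918) 0.14084111519317463
brown 249 ((564.6141357421875, 30.179407119750977), (20.055776596069336, 105.39542388916016), 3.796283006668091) [0.08299864 0.08754316 0.09072097]
[ 5.9977829e-02 -9.9819970e-01  5.6447821e+02  1.6154509e+01] 0.08243902941330097 -0.022752213219710275
lilac 500
[[450.0, -36.0, 176.0], [453.0, -49.0, 158.0], [456.0, -40.0, 179.0], [460.0, -56.0, 158.0], [463.0, -34.0, 179.0], [468.0, -38.0, 177.0], [490.0, -49.0, 251.0], [501.0, -47.0, 248.0], [513.0, -52.0, 241.0], [524.0, -46.0, 238.0], [534.0, -34.0, 232.0], [538.0, -49.0, 228.0], [545.0, -30.0, 226.0], [550.0, -43.0, 223.0], [562.0, -43.0, 216.0], [574.0, -48.0, 207.0], [586.0, -44.0, 204.0], [598.0, -46.0, 199.0], [610.0, -40.0, 187.0], [620.0, -45.0, 182.0],
[... 651 characters left out ...]
7e-02 -9.9725634e-01  5.6894586e+02 -3.5776470e+01] 0.04907098764182981 -0.1304439119930628
lilac 673
[[450.0, -27.0, 155.0], [454.0, -26.0, 147.0], [457.0, -29.0, 155.0], [460.0, -24.0, 148.0], [463.0, -27.0, 162.0], [466.0, -24.0, 153.0], [487.0, -46.0, 248.0], [497.0, -45.0, 240.0], [506.0, -42.0, 238.0], [515.0, -49.0, 240.0], [525.0, -45.0, 234.0], [534.0, -41.0, 223.0], [541.0, -23.0, 226.0], [552.0, -24.0, 219.0], [565.0, -40.0, 212.0], [575.0, -39.0, 198.0], [585.0, -35.0, 194.0], [595.0, -35.0, 196.0], [605.0, -36.0, 183.0], [616.0, -37.0, 175.0], [626.0, -36.0, 177.0], [637.0, -35.0, 168.0], [641.0, -39.0, 155.0], [643.0, -20.0, 155.0], [646.0, -13.0, 147.0], [650.0, -22.0, 152.0]]
```

```bash
cat >> h.py <<'E'
from scipy.spatial.transform import Rotation as Ro
yaw=np.radians(3.5); S0=np.array([.5557,-.0495,0]); RS=Ro.from_euler('z',yaw).as_matrix()
W=lambda *p:S0+RS@(np.array(p)/1000)
SG=1   # tool y = SG * stack x
def base(R,s=None):
    s=SG if s is None else s
    return R@np.column_stack([[0,s,0],[s,0,0],[0,0,-1.]])
def pad(th,up=0,s=None):  # TCP pose flush on the thumb pad, up mm above it
    x=93-118*np.cos(th)+(7+up)*np.sin(th); z=161+118*np.sin(th)+(7+up)*np.cos(th)
    return W(x,14,z), RS@Ro.from_euler('y',th).as_matrix()@base(np.eye(3),s)
ty=np.array([-.062,.998,0]); ty/=np.linalg.norm(ty)
RT=np.column_stack([np.cross(ty,[0,0,1]),ty,[0,0,1]])
G=np.array([.5625,.050,.070]); L=.2455
def turn(a,dy=0,dz=0,slide=0,h=.002,s=None):  # TCP for turner tilted a deg, head moved
    R=RT@Ro.from_euler('x',a,degrees=True).as_matrix()
    H=G-L*ty+ty*dy+[0,0,dz]+R@[0,slide,0]
    return H+R@[0,L,h], base(R,s)
E
python3 - <<'E'
from h import *
print(manip.current_tcp_rot().round(2).tolist())
for s in (1,-1):
    for n,P in [("pad.5",pad(.5,40,s)),("pad0",pad(0,-2,s)),("g",turn(0,s=s)),("gup",turn(0,h=.15,s=s)),("t",turn(17,.008,.006,s=s)),("sl",turn(17,.008,.006,.215,s=s)),("up",turn(17,.008,.156,.215,s=s))]:
        q=manip.inverse_kinematics(*P); print(s,n,P[0].round(3),None if q is None else np.round(q,2))
E
```

```text
[[-0.91, 0.41, -0.0], [0.41, 0.91, 0.0], [0.0, -0.0, -1.0]]
1 pad.5 [ 0.567 -0.035  0.259] [-0.11  0.62  1.24 -0.08  1.78 -0.16]
1 pad0 [ 0.53  -0.037  0.166] [-0.16  0.4   1.76 -0.    0.98 -0.22]
1 g [0.562 0.05  0.072] [ 0.01  0.59  1.73 -0.    0.82 -0.06]
1 gup [0.562 0.05  0.22 ] [ 0.01  0.39  1.63 -0.    1.13 -0.06]
1 t [0.563 0.047 0.15 ] [-0.14  0.49  1.69  0.34  1.05 -0.38]
1 sl [0.55  0.252 0.213] [0.22 0.44 1.6  0.33 1.08 0.01]
1 up [0.55  0.252 0.363] [0.22 0.32 1.4  0.3  1.38 0.11]
-1 pad.5 [ 0.567 -0.035  0.259] None
-1 pad0 [ 0.53  -0.037  0.166] None
-1 g [0.562 0.05  0.072] None
-1 gup [0.562 0.05  0.22 ] None
-1 t [0.563 0.047 0.15 ] [-0.14  0.49  1.69  0.34  1.05  2.76]
-1 sl [0.55  0.252 0.213] None
-1 up [0.55  0.252 0.363] None
```

```bash
python3 - <<'E'
from h import *
manip.set_gripper(0.0)
P,R=pad(.5,60)
manip.move_ptp(P+[0,.06,.06],R)
manip.move_l(P,R,.2)
f0=manip.current_force();print("t",manip.current_time(),"f0",f0.round(1))
manip.move_l(*pad(.55,4),.15)
for th in (.48,.4,.3,.2,.12,.06,0.0):
    manip.move_l(*pad(th),.1); print(th,(manip.current_force()-f0).round(1))
for up in range(-1,-7,-1):
    f=(manip.current_force()-f0)
    if f[2]>15: break
    manip.move_l(*pad(0,up),.02); print(up,(manip.current_force()-f0).round(1))
manip.move_l(*pad(0,40),.2)
p,d=manip.grab_frame("side");cv2.imwrite("pics/side1.png",p[100:340,200:440,::-1].repeat(2,0).repeat(2,1));np.save("pics/side1.npy",d)
h=cv2.cvtColor(p,cv2.COLOR_RGB2HSV);X=cloud(d,manip.get_calibration("side"))
X=(X-S0)@RS*1000
m=(h[...,0]>120)&(h[...,0]<150)&(h[...,1]>60)&(d>0)&(abs(X[...,0])<75)&(abs(X[...,1])<50)&(X[...,2]>145)
L=X[m];L=L[np.argsort(L[:,0])];print(L[::max(1,len(L)//15)].round().tolist(),manip.current_time())
E
```

```text
t 4.8083 f0 [-0.5 -0.   0.5]
0.48 [ 1.2  0.1 -0.5]
0.4 [ 0.5  0.4 -0.8]
0.3 [0.3 0.2 0.6]
0.2 [ 1.4  1.  -0.4]
0.12 [0.6 0.1 0.2]
0.06 [ 0.7 -0.1 -0.4]
0.0 [ 0.9  0.2 -0.4]
-1 [-1.7 -0.   6.1]
-2 [-4.7  0.3 13.8]
-3 [-8.5  0.2 20.4]
[[-74.0, 8.0, 159.0], [-63.0, 10.0, 160.0], [-55.0, 9.0, 169.0], [-44.0, 10.0, 163.0], [-37.0, 19.0, 170.0], [-26.0, 19.0, 167.0], [-16.0, 24.0, 167.0], [-9.0, 10.0, 160.0], [0.0, 7.0, 168.0], [11.0, 8.0, 162.0], [21.0, 7.0, 163.0], [32.0, 9.0, 158.0], [42.0, 11.0, 168.0], [51.0, 6.0, 167.0], [61.0, 10.0, 165.0], [70.0, 4.0, 167.0]] 8.2667
```

View pics/side1.png

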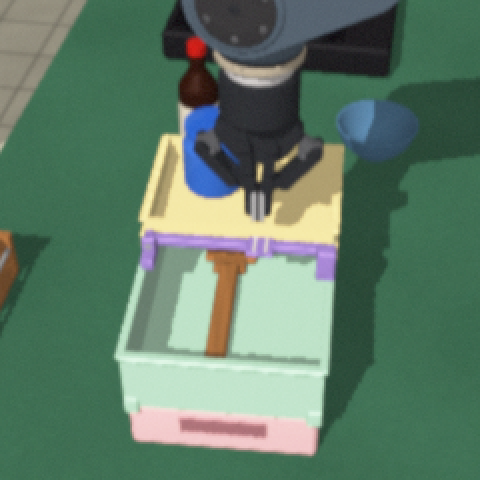

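The crop shows the lilac bar level across the mouth, seated in the catch at (325,258), with the turner untouched. Next is the pre-grasp pose and a close look from there.

```bash
python3 - <<'E'
from h import *
P,R=turn(0,h=.17)
c=manip.current_ee_pos()
manip.move_l([c[0],.0,P[2]+.02],None,.3)
manip.set_gripper(.8,80)
manip.move_l(P,R,.25)
k=manip.get_calibration("wrist");p,d=manip.grab_frame("wrist");cv2.imwrite("pics/w1.png",p[:,:,::-1])
X=cloud(d,k);h=cv2.cvtColor(p,cv2.COLOR_RGB2HSV)
m=(d>0)&(h[...,0]<16)&(h[...,1]>90)&(X[...,2]>.078)&(X[...,2]<.095)&(X[...,1]>-.02)&(abs(X[...,0]-.56)<.05)
B=X[m];print(len(B))
if len(B)>50:
    print(cv2.minAreaRect((B[:,:2]*1000).astype(np.float32)),np.percentile(B[:,2],[10,50,90]),B[:,1].max())
    print(cv2.fitLine((B[:,:2]*1000).astype(np.float32),cv2.DIST_HUBER,0,.01,.01).ravel())
print(G,manip.current_force().round(1),manip.current_time())
E
```

```text
2497
((563.1781616210938, 33.92314147949219), (19.85143280029297, 108.74512481689453), 4.0249199867248535) [0.08566694 0.08672355 0.08770963] 0.08840098638187824
[ 6.2730178e-02 -9.9803054e-01  5.6295203e+02  3.7309723e+01]
[0.5625 0.05   0.07  ] [ 0.2 -0.4  0.3] 9.7417
```

View pics/w1.png

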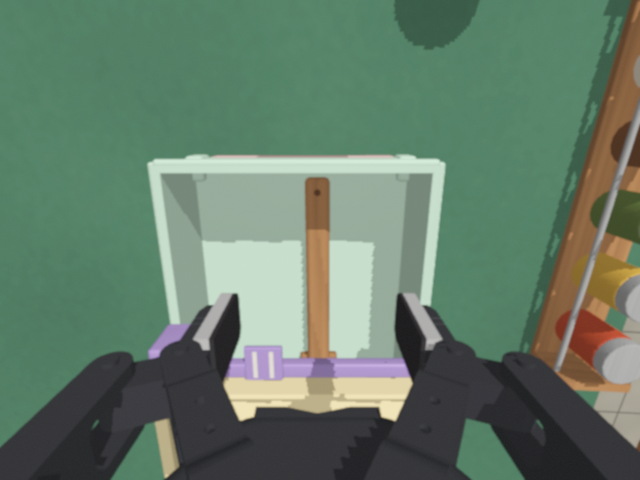

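The wrist view shows the handle (318, 180–355) centred between the fingers and the bar level. I'll grasp and tilt.

```bash
python3 - <<'E'
from h import *
f0=manip.current_force()
manip.move_l(*turn(0,h=.03),.2); manip.move_l(*turn(0),.08)
print("down",(manip.current_force()-f0).round(1))
manip.set_gripper(0.0,80)
print("grip",manip.current_grip_width(),manip.current_grip_force(),(manip.current_force()-f0).round(1))
for i in range(1,7):
    s=i/6; manip.move_l(*turn(17*s,.008*s,.006*s),.06)
    print(i,(manip.current_force()-f0).round(1),round(float(manip.current_grip_width()),3))
for c in ("side",):
    p,d=manip.grab_frame(c);cv2.imwrite("pics/side2.png",p[100:340,200:440,::-1].repeat(2,0).repeat(2,1))
X=cloud(d,manip.get_calibration("side"));h=cv2.cvtColor(p,cv2.COLOR_RGB2HSV);X=(X-S0)@RS*1000
m=(d>0)&(h[...,0]<16)&(h[...,1]>90)&(X[...,2]>72)&(abs(X[...,0]-13)<40)&(abs(X[...,1])<160)
L=X[m];L=L[np.argsort(L[:,1])];print(L[::max(1,len(L)//15)].round().tolist(),manip.current_time())
E
```

```text
down [ 0.2 -0.3 -0.4]
grip 0.2365898868867348 78.99003624916077 [-1.2  0.8  5.3]
1 [-0.5  0.  -0.9] 0.233
2 [ 0.6  0.6 -0.9] 0.23
3 [-0.5  0.9 -0.7] 0.229
4 [-0.6  0.8 -1.2] 0.232
5 [ 1.5  0.8 -1.5] 0.229
6 [ 0.   1.1 -1.1] 0.235
[[29.0, -42.0, 108.0], [16.0, 16.0, 140.0], [12.0, 34.0, 145.0], [10.0, 46.0, 149.0], [10.0, 61.0, 154.0], [19.0, 72.0, 158.0], [10.0, 82.0, 160.0], [7.0, 89.0, 162.0], [22.0, 97.0, 166.0], [5.0, 104.0, 166.0], [8.0, 111.0, 170.0], [13.0, 118.0, 170.0], [16.0, 125.0, 175.0], [21.0, 128.0, 174.0], [7.0, 130.0, 167.0], [11.0, 131.0, 165.0]] 13.8333
```

View pics/side2.png

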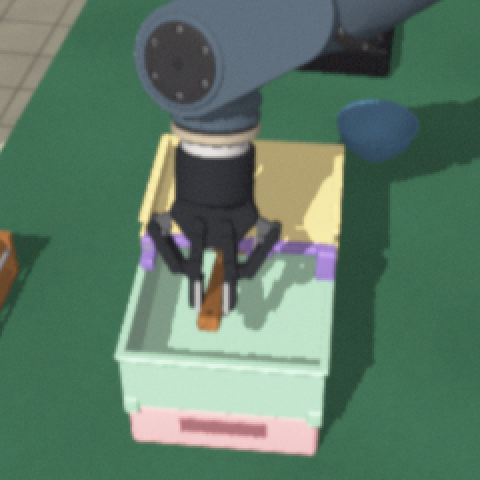

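The side crop shows the turner tilted about 17° and clear of the tiers, with under 2 N on the wrist. I'll draw it out along its axis, then lift.

```bash
python3 - <<'E'
from h import *
f0=manip.current_force(); ok=True
for s in (.04,.08,.12,.16,.2,.225):
    manip.move_l(*turn(17,.008,.006,s),.1); f=manip.current_force()-f0; print(s,f.round(1))
    if np.linalg.norm(f)>6: ok=False;break
if ok:
    manip.move_l(*turn(17,.008,.166,.225),.12); manip.dwell(.5)
print(ok,manip.current_ee_pos().round(3),manip.current_grip_width(),manip.current_time())
p,d=manip.grab_frame("side");cv2.imwrite("pics/side3.png",p[:,:,::-1])
X=cloud(d,manip.get_calibration("side"));X=(X-S0)@RS*1000;h=cv2.cvtColor(p,cv2.COLOR_RGB2HSV)
m=(d>0)&(h[...,0]<16)&(h[...,1]>90)&(X[...,2]>190)&(abs(X[...,0]-13)<50)&(X[...,1]<400)&(X[...,1]>-20)
print(X[m].min(0) if m.any() else None)
m=(d>0)&(h[...,0]>120)&(h[...,0]<150)&(h[...,1]>60)&(abs(X[...,0])<75)&(abs(X[...,1])<50)&(X[...,2]>145)
L=X[m];print("bar",len(L),np.polyfit(L[:,0],L[:,2],1) if len(L)>20 else None)
p,d=manip.grab_frame("top");cv2.imwrite("pics/top3.png",p[:,:,::-1])
for n in("jar","mug","bell","sauce","crayon_tray"): print(n,[(np.round(q["at"],3).tolist(),round(q["confidence"],2)) for q in manip.look_for("top",n)[:1]])
E
```

```text
0.04 [-0.1  1.3  0.5]
0.08 [-1.   1.1  0.3]
0.12 [-0.1  0.6 -0.2]
0.16 [0.6 0.4 0.4]
0.2 [ 0.9  1.3 -0.2]
0.225 [0.8 1.2 0.4]
True [0.549 0.261 0.375] 0.22939479557446718 18.9667
[-27.72980446  85.08032685 311.19543571]
bar 219 [7.53120614e-03 1.65990034e+02]
jar [([0.59, -0.145, 0.237], 0.81)]
mug []
bell []
sauce [([0.667, -0.417, 0.112], 0.56)]
crayon_tray [([0.518, 0.431, 0.005], 0.63)]
```

View pics/side3.png

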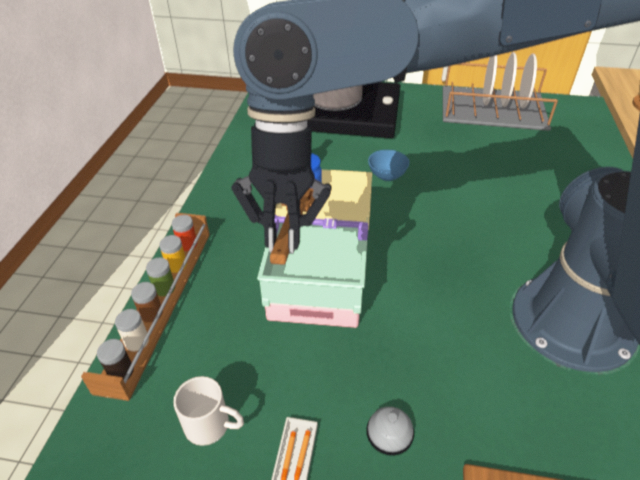

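View pics/top3.png

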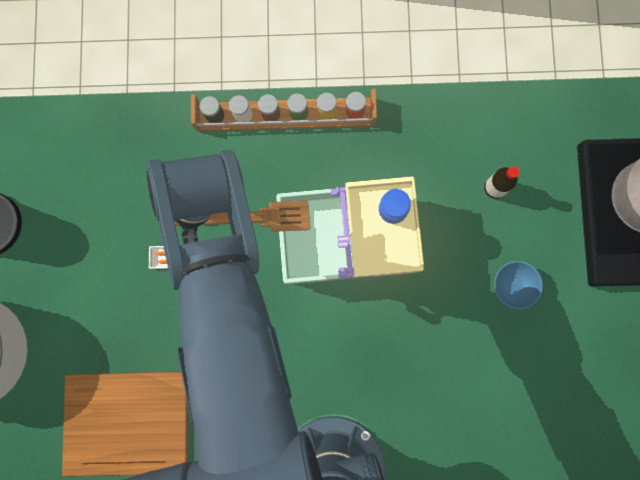

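The turner is held in the air with its head at (290,215) in the top view and z about 0.31 m. The bar is shut (slope 0.0075), the jar is unmoved at (395,206), and the bystanders are untouched.

```bash
python3 -c "
from bench import manip
print(manip.sign_off())"
```

```text
the job is handed in; nothing more can be done
None
```

The job is handed in: the keeper bar is shut in its catch, and the turner came out diagonally and is held still at about z 0.31 m, well above the half tray's rim at 0.18 m, with the jar and other items where they stood.

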